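# Put the slide box and the dropper bottle back in their labelled compartments

### The job

Put the slide box and the dropper bottle away in the bench caddy, each in the compartment whose label card pictures it: the slide box flat, lid up and lengthwise in its compartment, the bottle standing upright. Set them down gently, do not drop them, and leave the petri dish in its compartment and the other things on the table where they are.

Things in the scene. Friction and masses are not known exactly. Their poses are not given: they have to be found in the camera images.
- slide_box: Dark box for microscope slides, lid shut and fixed, 107 mm long, 34 mm high, 0.07 to 0.14 kg, flat on the table. The body is 40 mm wide up to 26 mm, the lid 42 mm above that (46 with clasp and hinge). Origin: centre of its underside; x across its width, y along its length, z up through the lid. Grasp it across its width.
- dropper_bottle: Small amber dropper bottle with black collar and brown bulb, standing on the table; 102 mm tall, 0.04 to 0.09 kg, all rigid. Round body 37 mm in diameter up to 60 mm, collar 24 mm in diameter to 76 mm, bulb 15 mm in diameter above. Origin: centre of its underside, z up.
- caddy: Fixed grey caddy, 328 mm wide (y), 3 open compartments side by side, centres at y = -108, 0, 108 mm, each 140 (x) x 104 mm (y) inside; floors 4 mm, tops of the 4 mm walls 18 mm above the table. At the back (+x, x = 72 to 113 mm) a rail slopes up to 51 mm with a white 92 x 46 mm pictogram card behind each compartment. Origin: under the middle compartment's centre, at table height; z up.
- slot_slide_box (a point): Floor of the compartment whose label card shows a wide rectangle with a lid strip and a small clasp (the slide box seen from its long side); which of the three it is changes. Point: centre of its inner floor, 4 mm above the table; x along its 140 mm length towards the card, y across its 104 mm width, z up.
- slot_dropper (a point): Floor of the compartment whose label card shows an upright bottle with a narrow neck and bulb (the dropper bottle); which of the three it is changes. Point: centre of its inner floor, 4 mm above the table; x along its 140 mm length towards the card, y across its 104 mm width, z up.
- slot_petri (a point): Floor of the compartment whose label card shows two concentric circles (the petri dish seen from above); which of the three it is changes. Point: centre of its inner floor, 4 mm above the table; x along its 140 mm length towards the card, y across its 104 mm width, z up. It already holds its dish.
- petri_dish: Flat clear round petri dish, 91 mm in diameter and 16 mm high, lying in its own compartment. Origin: centre of its underside. It stays there.
- beaker: Small clear glass beaker, 53 mm in diameter and 64 mm tall, standing loose on the table: a bystander. Origin: centre of its underside.
- tape_roll: Roll of beige tape lying flat, 96 mm in diameter and 25 mm high: a loose bystander. Origin: centre of its underside.
- bench_timer: Cream clockwork timer with a round dial, 62 x 79 x 75 mm: a loose bystander. Origin: centre of its underside.
Mind the look-alikes: they are no part of the job. What is shaped like the dropper_bottle but purple is not meant.

How it is judged:
At the end, for the whole second after the job is handed in: Box flat (0.1 rad), lid up, on its labelled floor (6 mm), lengthwise within 0.35 rad, centre within 22 mm along, 34 across; bottle upright (0.1 rad) on its labelled floor, within 56 mm along, 38 across; petri dish flat in its own, within 35 mm along, 20 across; all under 0.02 m/s (x of slide_box in the frame of slot_slide_box between -0.022 and 0.022 m and y of slide_box in the frame of slot_slide_box between -0.034 and 0.034 m and z of slide_box in the frame of slot_slide_box between -0.006 and 0.006 m and linear speed of each of slide_box, dropper_bottle, petri_dish below 0.02 m/s and angle between each of slide_box, dropper_bottle, petri_dish's own z axis and vertical below 0.1 rad and angle between the y axis of slide_box and the x axis of slot_slide_box, either way round below 0.35 rad and x of dropper_bottle in the frame of slot_dropper between -0.056 and 0.056 m and y of dropper_bottle in the frame of slot_dropper between -0.038 and 0.038 m and z of dropper_bottle in the frame of slot_dropper between -0.006 and 0.006 m and x of petri_dish in the frame of slot_petri between -0.035 and 0.035 m and y of petri_dish in the frame of slot_petri between -0.02 and 0.02 m and z of petri_dish in the frame of slot_petri between -0.006 and 0.006 m); the robot touches nothing.
It fails at once if the slide box is dropped or slammed into a compartment (faster than 0.6 m/s while less than 30 mm above its floor) (linear speed of slide_box above 0.6 m/s and z of slide_box in the frame of caddy below 0.034 m and x of slide_box in the frame of caddy between -0.075 and 0.075 m and y of slide_box in the frame of caddy between -0.165 and 0.165 m).
It fails at once if the dropper bottle is dropped or slammed into a compartment (faster than 0.6 m/s while less than 30 mm above its floor) (linear speed of dropper_bottle above 0.6 m/s and z of dropper_bottle in the frame of caddy below 0.034 m and x of dropper_bottle in the frame of caddy between -0.075 and 0.075 m and y of dropper_bottle in the frame of caddy between -0.165 and 0.165 m).
It fails at once if the petri dish, beaker, tape roll or timer is shoved more than 30 mm or knocked over ((distance of petri_dish from where it was at the start of the episode above 0.03 m or angle between petri_dish's own z axis and vertical above 0.5 rad) or (distance of beaker from where it was at the start of the episode above 0.03 m or angle between beaker's own z axis and vertical above 0.5 rad) or (distance of tape_roll from where it was at the start of the episode above 0.03 m or angle between tape_roll's own z axis and vertical above 0.5 rad) or (distance of bench_timer from where it was at the start of the episode above 0.03 m or angle between bench_timer's own z axis and vertical above 0.5 rad)).
It fails at once if the dropper bottle is tipped over (more than 0.8 rad) (angle between dropper_bottle's own z axis and vertical above 0.8 rad).
It also fails if it takes over 51 s, if anything falls off the work surface, if the arm or the gripper's body presses on something with over 40 N, if the wrist force passes 120 N, or if a joint passes its speed limit or range.

### The arm

A 7-joint arm with a two-finger parallel gripper is mounted at the origin on a cart in front of the work surface, level with it; the furniture and walls round the work are solid. World frame = base frame: x ahead of the robot, y to its left, z up, the work surface at z = 0. Lengths are in m, angles in rad, forces in N, time in s.
With the tool pointing down it reaches from about 0.425 to 0.925 m from the base axis. Payload 6.8 kg.
Tool frame: the origin (TCP) lies midway between the tips of the shut fingers; the grasp point (between the pads) lies 19 mm behind it; z points along the fingers, y is the line along which they close (so a half turn about z gives the same grasp; the last joint's range is limited). The gripper opens to 85 mm and grips with 20 to 120 N. Pads are 22 mm wide; open, the fingers measure 114 mm over their backs; the gripper's body (76 mm by 85 mm) begins 54 mm behind the grasp point. The pads swing forward as they close: fully open they stand 13 mm farther back than shut.
Start: joints at [1.103, 0.477, 0.022, 1.555, -0.011, 1.109, -0.083], TCP at [0.238, -0.632, 0.203] pointing down, gripper open.
Joint ranges: [-2.96, 2.96], [-0.34, 2.1], [-1.41, 1.46], [0.24, 2.44], [-1.37, 4.51], [0.17, 1.92], [-2.96, 2.96]. Speed limits (rad/s): [2.39, 2.39, 3.14, 3.14, 3.14, 3.14, 3.14].

### API

Orientations are given as a unit quaternion [w, x, y, z].
In Python, from station import bot gives the robot as it stands.
- The arm moves only by the tool jog_arm, never from a script. Its argument "rows" is a list of rows, each an object of numbers: "fingers": the finger opening in mm, from 0 to 85.4; "x", "y", "z": the shift along the tool's x, y, z in mm; "ax", "ay", "az": the turn, a rotation vector about the tool's x, y, z in degrees. A call has exactly 8 rows; each row shifts and turns the commanded pose from where the row before left it, along the tool's axes as they then stand; what a row does not reach is not made up. A row lasts 1/10 s, in which the tool goes at most 50 mm and 8.59 degrees, less where a joint would pass 70% of its speed; a pose out of reach is approached as far as the arm can. A call with a gripper value outside its range is refused whole. The fingers move at their own pace and stop on an object; "force" is the grip in N (left out, the last holds). Time passes only in rows, so rows that do not move let the fingers close, or fill a call up. It gives the time, the measured TCP pose, the force, the opening and the grip force at its end, in the units of the state.
- bot.get_obs(): the state, without advancing time (a new reading comes with each control period).
- bot.read_camera(name): name is "side" or "top" or "wrist"; returns a dict with "pixels" (480x640x3 uint8, red, green, blue), "vertical_fov" (degrees; the focal length in pixels is half the picture's height over the tangent of half this angle, whatever the lens; pixels are square), "cx", "cy" (the principal point, pixels), "dist_coeffs" ([k1, k2, p1, p2, k3] as OpenCV has them; the pictures are not rectified), "world_from_camera" (4x4, takes a point from camera to world coordinates). Camera axes: x right, y down, z forward; pixel columns grow to the right and rows downward; lengths in m; the calibration is good to about 2 mm. A picture is of the moment at which its call begins. There is no depth.
- bot.hand_in(): hands the job in; it is judged then, once.
The state is a dict: "t": time; "q": joint angles; "joint_vel": joint speeds; "joint_torque": joint torques, N m; "eef_pos": TCP position; "tool_rot": TCP orientation; "contact_force": force on the tool from outside, world axes, zero at the start; "torque": the same for the moment, N m; "gripper_width": opening from 0.0 (shut) to 1.0 (fully open); "grasp_force": force on a finger pad.
Only numpy, scipy, OpenCV 4.12 (cv2) and the standard library are available. Lean on these libraries where they do the work, as an engineer would, in place of code of your own. Each camera call takes 0.05 s, during which the arm holds its last target. There are 200 camera calls.

## Working session

There is one attempt and no reset: what is moved stays moved. The work goes in short steps, Python scripts to look and compute and a tool call to move; the robot and the scene stay as the last step left them, time stands still between calls to the robot, and variables do not carry over. Pictures are saved under pics/ and viewed, at most 10 in all, crops included, and the job is handed in when it is done.

Besides the shell and the picture viewer there is one more tool, called after "Emit:" by a JSON object that holds its "name" and its "arguments", one argument or row to a line. jog_arm: Moves the arm, as the interface text tells. Its arguments: {"type":"object","properties":{"rows":{"type":"array","items":{"type":"object","properties":{"fingers":{"type":"number"},"x":{"type":"number"},"y":{"type":"number"},"z":{"type":"number"},"ax":{"type":"number"},"ay":{"type":"number"},"az":{"type":"number"}}}},"force":{"type":"number"}},"required":["rows"]}

```bash
mkdir -p pics; cat > h.py <<'E'
import numpy as np, cv2
from station import bot
def cam(n):
    c=bot.read_camera(n); p=c["pixels"]; h=p.shape[0]
    f=h/2/np.tan(np.radians(c["vertical_fov"])/2)
    c["K"]=np.array([[f,0,c["cx"]],[0,f,c["cy"]],[0,0,1]]); c["D"]=np.array(c["dist_coeffs"],float); c["T"]=np.array(c["world_from_camera"])
    return c
def save(c,n): cv2.imwrite(f"pics/{n}.png",cv2.cvtColor(c["pixels"],cv2.COLOR_RGB2BGR))
def onplane(c,uv,z):
    q=cv2.undistortPoints(np.array(uv,float).reshape(-1,1,2),c["K"],c["D"]).reshape(-1,2)
    d=np.c_[q,np.ones(len(q))]@c["T"][:3,:3].T; o=c["T"][:3,3]
    return o+d*((z-o[2])/d[:,2])[:,None]
def proj(c,P):
    W=np.linalg.inv(c["T"]); return cv2.projectPoints(np.array(P,float).reshape(-1,1,3),cv2.Rodrigues(W[:3,:3])[0],W[:3,3],c["K"],c["D"])[0].reshape(-1,2)
E
python3 - <<'E'
from h import *
for n in("top","side"):
    c=cam(n); save(c,n+"0"); print(n,c["T"].round(3).tolist(),c["K"][0,0],c["D"])
o=bot.get_obs(); print(o["eef_pos"],o["tool_rot"],o["t"])
E
```

```text
top [[0.002, -0.985, 0.172, 0.32], [-1.0, -0.004, -0.008, -0.285], [0.009, -0.172, -0.985, 0.908], [0.0, 0.0, 0.0, 1.0]] 531.8418398487133 [-0.12743547  0.          0.          0.          0.        ]
side [[0.035, 0.78, -0.625, 1.096], [0.999, -0.036, 0.01, -0.278], [-0.014, -0.625, -0.78, 0.784], [0.0, 0.0, 0.0, 1.0]] 461.30356970796214 [-0.04042727  0.          0.          0.          0.        ]
[ 0.23744075 -0.63123332  0.20228981] [-8.23145568e-04  9.83860552e-01  1.78934879e-01 -2.13036976e-04] 0.1
```

View pics/top0.png

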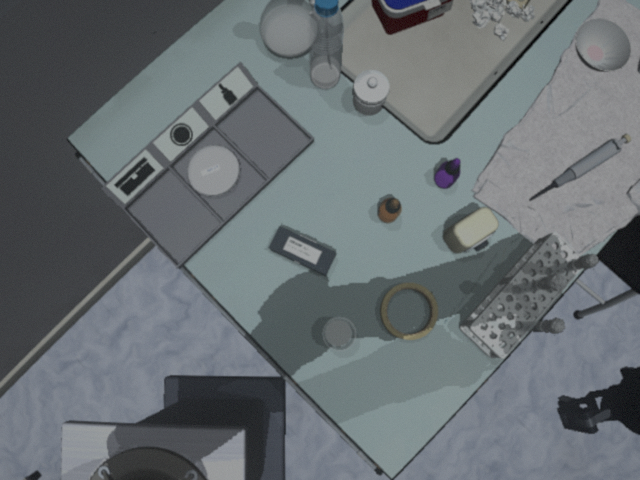

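View pics/side0.png

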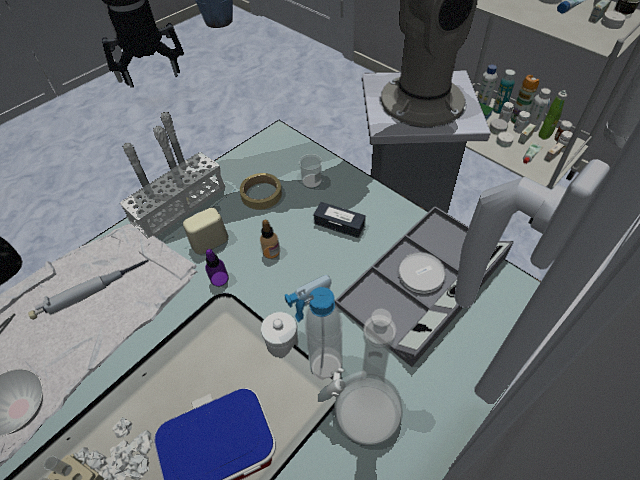

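Top view (image up = +x, right = -y): the caddy is on the left with its cards at box (135,178), petri (180,133) and bottle (227,93).

- **Bottle candidates:** amber (389,208), purple look-alike (447,172), white lidded jar (371,90). I choose the amber one.
- **Slide box candidates:** dark box with white label (303,250), blue/red box on the tray (410,10), pale timer (470,230). I choose the dark one.

I'll check both choices in one crop.

```bash
python3 - <<'E'
from h import *
p=cv2.imread("pics/top0.png")[60:300,100:480]
p=cv2.convertScaleAbs(cv2.resize(p,None,fx=2,fy=2,interpolation=cv2.INTER_CUBIC),alpha=1.5)
cv2.imwrite("pics/crop.png",p)
E
```

```text
(no output)
```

View pics/crop.png

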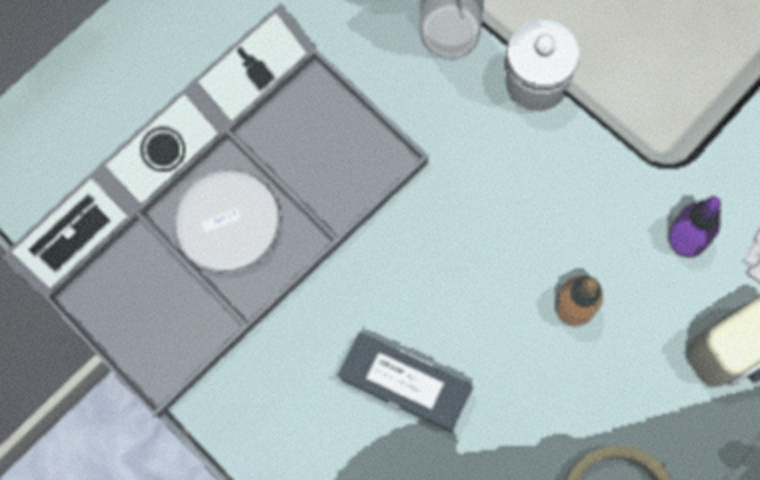

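The crop confirms it: amber bottle at full-frame (389,209), dark slide box at (303,250), bottle card on the right compartment, box card on the left.

```bash
python3 - <<'E'
from h import *
c=cam("top"); s=cam("side")
f=onplane(c,[(313.5,139),(180,266)],0.018)
R,L=f; yv=(L-R)[:2]; print("front edge len",np.linalg.norm(yv)); yv/=np.linalg.norm(yv); xv=np.array([yv[1],-yv[0]])
org=((R+L)/2)[:2]+0.074*xv; print("caddy",org,"yaw",np.degrees(np.arctan2(xv[1],xv[0])))
for n,y in(("box",.108),("petri",0),("drop",-.108)): print(n,org+y*yv)
print("check back corner px",proj(c,[np.r_[org+.072*xv+y*yv,.018] for y in(.164,.056,-.056,-.164)]), "side", proj(s,[np.r_[org-.072*xv+y*yv,.018] for y in(.164,-.164)]))
def blob(img,m,u,v,r):
    k=np.zeros(m.shape,np.uint8); k[v-r:v+r,u-r:u+r]=m[v-r:v+r,u-r:u+r]*255
    k=cv2.morphologyEx(k,cv2.MORPH_CLOSE,np.ones((9,9)))
    cs=cv2.findContours(k,0,2)[0]; return max(cs,key=cv2.contourArea)
for c_,u,v,ub,vb in((c,303,250,389,208),(s,340,220,269,242)):
    hsv=cv2.cvtColor(c_["pixels"],cv2.COLOR_RGB2HSV).astype(int)
    b=blob(c_,hsv[...,2]<75,u,v,45 if c_ is c else 35); r=cv2.minAreaRect(b)
    print("box px",r,"area",cv2.contourArea(b))
    pts=cv2.boxPoints(r); P=onplane(c_,pts,.034); print(P[:,:2].round(4).tolist(),P.mean(0)[:2], [np.linalg.norm(P[i]-P[(i+1)%4]).round(4) for i in range(4)])
    e=max((P[1]-P[0],P[2]-P[1]),key=np.linalg.norm); print("long yaw",np.degrees(np.arctan2(e[1],e[0])))
    a=blob(c_,((hsv[...,0]<20)&(hsv[...,1]>110))|(hsv[...,2]<50),ub,vb,25); x,y,w,h=cv2.boundingRect(a); print("bottle px",x,y,w,h)
    # body: lowest part of contour, bulb tip
    if c_ is s: print("bulb side",onplane(s,[(a[a[:,0,1].argmin()][0])],.102), "base", onplane(s,[a[a[:,0,1].argmax()][0]],0.))
print("bulb top cam",onplane(c,[(394,202.5)],.100))
print("others",onplane(c,[(339,332),(408,311)],[.064,.025][0])[:, :2],onplane(c,[(470,230)],.075))
E
```

```text
front edge len 0.31862984747998335
caddy [ 0.58467651 -0.10776167] yaw 45.09441065475873
box [ 0.50818324 -0.03152008]
petri [ 0.58467651 -0.10776167]
drop [ 0.66116977 -0.18400326]
check back corner px [[122.76778503 208.48462419]
 [168.06948593 165.9894566 ]
 [214.61431403 123.14600633]
 [258.58865112  83.39124137]] side [[432.93310113 206.96612613]
 [332.42324437 302.13718823]]
box px ((301.53515625, 251.78695678710938), (62.839107513427734, 28.484031677246094), 24.623563766479492) area 1498.0
[[0.4427, -0.1969], [0.4865, -0.2159], [0.4426, -0.3115], [0.3995, -0.2919]] [ 0.44280409 -0.25405506] [np.float64(0.0478), np.float64(0.1051), np.float64(0.0473), np.float64(0.1043)]
long yaw -114.66558514560741
bottle px 386 199 13 20
box px ((339.6499938964844, 219.5500030517578), (52.17757797241211, 24.033308029174805), 18.434947967529297) area 1109.5
[[0.4643, -0.3133], [0.3991, -0.2962], [0.4524, -0.1909], [0.5134, -0.2116]] [ 0.45730701 -0.25301589] [np.float64(0.0673), np.float64(0.118), np.float64(0.0645), np.float64(0.113)]
long yaw 63.19580903726084
bottle px 261 220 18 38
bulb side [[ 0.51039706 -0.4017469   0.102     ]] base [[ 0.5252942  -0.40797931  0.        ]]
bulb top cam [[ 0.5116238  -0.40035546  0.1       ]]
others [[ 0.31156711 -0.31510472]
 [ 0.34426288 -0.42445231]] [[ 0.47298233 -0.52644799  0.075     ]]
```

Emit:
{"name": "jog_arm", "arguments": {
  "rows": [
    {"x": 37, "y": -32, "fingers": 85},
    {"x": 37, "y": -32},
    {"x": 37, "y": -32},
    {"x": 37, "y": -32},
    {"x": 37, "y": -32},
    {"x": 37, "y": -32},
    {"x": 37, "y": -32},
    {"x": 37, "y": -32}
  ],
  "force": 40
}}

```text
invalid input
```

Emit:
{"name": "jog_arm", "arguments": {
  "rows": [
    {"az": -7.5},
    {"az": -7.5},
    {"az": -7.5},
    {"az": -7.5},
    {"az": -7.5},
    {"az": -7},
    {},
    {}
  ]
}}

```text
invalid input
```

```bash
cat >> h.py <<'E'
from scipy.spatial.transform import Rotation as Ro
def tool():
    o=bot.get_obs(); R=Ro.from_quat(np.roll(o["tool_rot"],-1)); return np.array(o["eef_pos"]),R.as_matrix()
def go(x,y,z,th):
    p,R=tool(); T=Ro.from_euler('z',th,degrees=True).as_matrix()@np.diag([1,-1,-1.])
    print("tcp",p.round(4),"theta",np.degrees(np.arctan2(R[1,0],R[0,0])).round(2),"shift mm (now axes)",(R.T@(np.array([x,y,z])-p)*1e3).round(1),"turn deg",np.degrees(Ro.from_matrix(R.T@T).as_rotvec()).round(2),"t",bot.get_obs()["t"])
E
python3 - <<'E'
from h import *
go(.444,-.254,.16,65.3)
c=cam("wrist"); save(c,"w1"); print(c["T"].round(3).tolist(),proj(c,[(.444,-.254,.034)]))
E
```

```text
tcp [ 0.2375 -0.6314  0.2026] theta 20.62 shift mm (now axes) [ 326.2 -280.5   42.9] turn deg [-6.000e-02 -2.000e-02 -4.468e+01] t 0.2
[[0.352, -0.898, -0.263, 0.303], [-0.936, -0.339, -0.097, -0.606], [-0.002, 0.28, -0.96, 0.374], [0.0, 0.0, 0.0, 1.0]] [[-101.29376244 -270.83469901]]
```

View pics/w1.png

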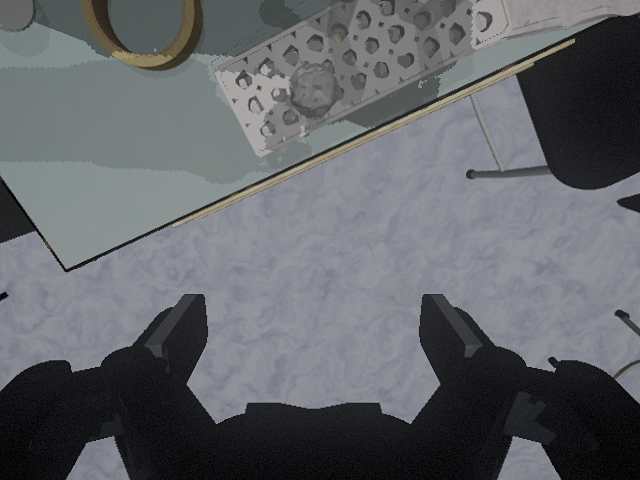

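The picture shows the start position: rack at (340,70), tape roll at (145,25). Both moves were refused, probably because rows need every field.

Emit:
{"name": "jog_arm", "arguments": {
  "rows": [
    {"x": 37, "y": -32, "z": 0, "ax": 0, "ay": 0, "az": 0, "fingers": 85},
    {"x": 37, "y": -32, "z": 0, "ax": 0, "ay": 0, "az": 0, "fingers": 85},
    {"x": 37, "y": -32, "z": 0, "ax": 0, "ay": 0, "az": 0, "fingers": 85},
    {"x": 37, "y": -32, "z": 0, "ax": 0, "ay": 0, "az": 0, "fingers": 85},
    {"x": 37, "y": -32, "z": 0, "ax": 0, "ay": 0, "az": 0, "fingers": 85},
    {"x": 37, "y": -32, "z": 0, "ax": 0, "ay": 0, "az": 0, "fingers": 85},
    {"x": 37, "y": -32, "z": 0, "ax": 0, "ay": 0, "az": 0, "fingers": 85},
    {"x": 37, "y": -32, "z": 0, "ax": 0, "ay": 0, "az": 0, "fingers": 85}
  ],
  "force": 40
}}

```text
t: 1.05
eef_pos: [0.4252, -0.2862, 0.2034]
tool_rot: [0.0, 0.984, 0.179, 0.0]
contact_force: [0.8, -0.2, 0.7]
gripper_width: 0.993
grasp_force: 0.0
```

Emit:
{"name": "jog_arm", "arguments": {
  "rows": [
    {"x": 0, "y": 0, "z": 0, "ax": 0, "ay": 0, "az": -7.5, "fingers": 85},
    {"x": 0, "y": 0, "z": 0, "ax": 0, "ay": 0, "az": -7.5, "fingers": 85},
    {"x": 0, "y": 0, "z": 0, "ax": 0, "ay": 0, "az": -7.5, "fingers": 85},
    {"x": 0, "y": 0, "z": 0, "ax": 0, "ay": 0, "az": -7.5, "fingers": 85},
    {"x": 0, "y": 0, "z": 0, "ax": 0, "ay": 0, "az": -7.5, "fingers": 85},
    {"x": 0, "y": 0, "z": 0, "ax": 0, "ay": 0, "az": -7, "fingers": 85},
    {"x": 0, "y": 0, "z": 0, "ax": 0, "ay": 0, "az": 0, "fingers": 85},
    {"x": 0, "y": 0, "z": 0, "ax": 0, "ay": 0, "az": 0, "fingers": 85}
  ]
}}

```text
t: 1.85
eef_pos: [0.4245, -0.288, 0.2032]
tool_rot: [0.0, 0.844, 0.537, 0.0]
contact_force: [0.1, -0.9, 0.1]
gripper_width: 0.994
grasp_force: 0.0
```

```bash
python3 - <<'E'
from h import *
go(.444,-.254,.16,65.3)
c=cam("wrist"); save(c,"w2"); print(proj(c,[(.444,-.254,.034)]))
E
```

```text
tcp [ 0.4245 -0.288   0.2032] theta 64.91 shift mm (now axes) [39.1  3.2 43.2] turn deg [ 0.   -0.   -0.39] t 1.85
[[317.49027043 164.94525516]]
```

View pics/w2.png

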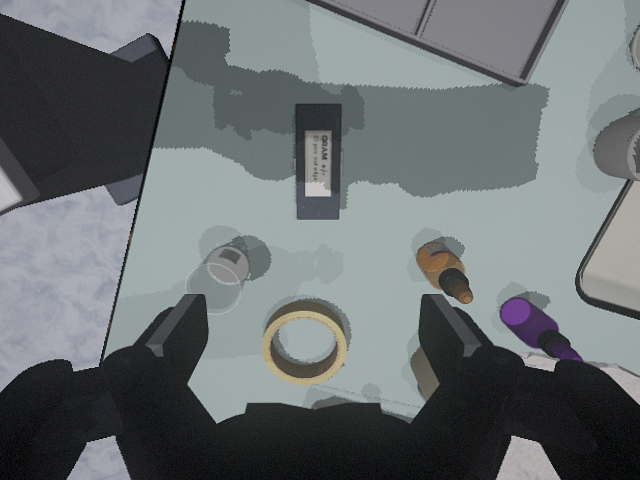

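Wrist view: slide box lid with corners (296,104), (341,104), (339,219), (296,219). Amber bottle body is at (437,255) with its bulb tip at (466,297), tape at (305,345), beaker at (222,270).

```bash
python3 - <<'E'
from h import *
c=cam("wrist"); P=onplane(c,[(296,104),(341,104),(339,219),(296,219)],.034)
print(P[:,:2].round(4).tolist(),[np.linalg.norm(P[i]-P[i-1]).round(4) for i in range(4)],P.mean(0)); e=P[0]+P[1]-P[2]-P[3]; a=np.degrees(np.arctan2(e[1],e[0])); print(a)
m=P.mean(0); go(m[0],m[1],.003,a)
print("bulb",onplane(c,[(465,296)],.100))
E
```

```text
[[0.4491, -0.1974], [0.4854, -0.2144], [0.4412, -0.3099], [0.4032, -0.2922]] [np.float64(0.1053), np.float64(0.0401), np.float64(0.1053), np.float64(0.0419)] [ 0.44473883 -0.25348831  0.034     ]
64.6764703677645
tcp [ 0.4246 -0.288   0.2032] theta 64.97 shift mm (now axes) [ 39.8   3.7 200.2] turn deg [0.   0.   0.29] t 1.95
bulb [[ 0.51197762 -0.39807938  0.1       ]]
```

Emit:
{"name": "jog_arm", "arguments": {
  "rows": [
    {"x": 20, "y": 2, "z": 35, "ax": 0, "ay": 0, "az": 0, "fingers": 80},
    {"x": 20, "y": 2, "z": 35, "ax": 0, "ay": 0, "az": 0, "fingers": 80},
    {"x": 0, "y": 0, "z": 40, "ax": 0, "ay": 0, "az": 0, "fingers": 80},
    {"x": 0, "y": 0, "z": 40, "ax": 0, "ay": 0, "az": 0, "fingers": 80},
    {"x": 0, "y": 0, "z": 25, "ax": 0, "ay": 0, "az": 0, "fingers": 80},
    {"x": 0, "y": 0, "z": 15, "ax": 0, "ay": 0, "az": 0, "fingers": 80},
    {"x": 0, "y": 0, "z": 8, "ax": 0, "ay": 0, "az": 0, "fingers": 80},
    {"x": 0, "y": 0, "z": 0, "ax": 0, "ay": 0, "az": 0, "fingers": 80}
  ]
}}

```text
t: 2.75
eef_pos: [0.4446, -0.2531, 0.0045]
tool_rot: [-0.001, 0.843, 0.538, -0.0]
contact_force: [0.6, -0.3, 0.1]
gripper_width: 0.937
grasp_force: 0.0
```

Emit:
{"name": "jog_arm", "arguments": {
  "rows": [
    {"x": 0, "y": 0, "z": 0, "ax": 0, "ay": 0, "az": 0, "fingers": 30},
    {"x": 0, "y": 0, "z": 0, "ax": 0, "ay": 0, "az": 0, "fingers": 30},
    {"x": 0, "y": 0, "z": 0, "ax": 0, "ay": 0, "az": 0, "fingers": 30},
    {"x": 0, "y": 0, "z": 0, "ax": 0, "ay": 0, "az": 0, "fingers": 30},
    {"x": 0, "y": 0, "z": 0, "ax": 0, "ay": 0, "az": 0, "fingers": 30},
    {"x": 0, "y": 0, "z": 0, "ax": 0, "ay": 0, "az": 0, "fingers": 30},
    {"x": 0, "y": 0, "z": 0, "ax": 0, "ay": 0, "az": 0, "fingers": 30},
    {"x": 0, "y": 0, "z": 0, "ax": 0, "ay": 0, "az": 0, "fingers": 30}
  ],
  "force": 40
}}

```text
t: 3.55
eef_pos: [0.445, -0.2534, 0.0052]
tool_rot: [-0.0, 0.843, 0.538, -0.0]
contact_force: [-0.1, 0.5, 1.1]
gripper_width: 0.351
grasp_force: 0.0
```

```bash
python3 - <<'E'
from h import *
go(.508,-.0315,.1,45.1)
E
```

```text
tcp [ 0.445  -0.2534  0.0052] theta 65.11 shift mm (now axes) [227.8 -36.3 -94.8] turn deg [-0.    0.   20.01] t 3.55
```

```bash
python3 - <<'E'
from h import *
c=cam("wrist"); save(c,"w3"); o=bot.get_obs(); print(o["gripper_width"],o["grasp_force"],o["contact_force"])
E
```

```text
0.34801179569835616 0.0 [ 0.97696933  0.45692256 -0.01203672]
```

View pics/w3.png

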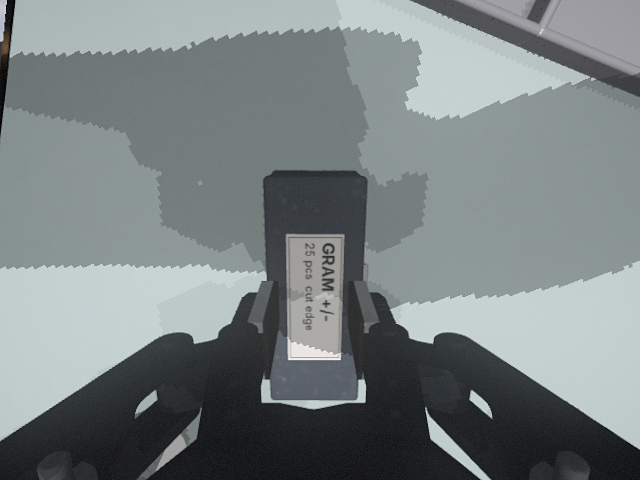

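The box (265–367, 170–400) sits between the pads, and the fingers stopped at the commanded 30 mm without pressing. The opening reading seems to be off, so I'll close further.

Emit:
{"name": "jog_arm", "arguments": {
  "rows": [
    {"x": 0, "y": 0, "z": 0, "ax": 0, "ay": 0, "az": 0, "fingers": 0},
    {"x": 0, "y": 0, "z": 0, "ax": 0, "ay": 0, "az": 0, "fingers": 0},
    {"x": 0, "y": 0, "z": 0, "ax": 0, "ay": 0, "az": 0, "fingers": 0},
    {"x": 0, "y": 0, "z": 0, "ax": 0, "ay": 0, "az": 0, "fingers": 0},
    {"x": 0, "y": 0, "z": 0, "ax": 0, "ay": 0, "az": 0, "fingers": 0},
    {"x": 0, "y": 0, "z": 0, "ax": 0, "ay": 0, "az": 0, "fingers": 0},
    {"x": 0, "y": 0, "z": 0, "ax": 0, "ay": 0, "az": 0, "fingers": 0},
    {"x": 0, "y": 0, "z": 0, "ax": 0, "ay": 0, "az": 0, "fingers": 0}
  ],
  "force": 40
}}

```text
t: 4.4
eef_pos: [0.4451, -0.2534, 0.0053]
tool_rot: [0.0, 0.843, 0.538, 0.0]
contact_force: [-0.5, -0.0, 2.1]
gripper_width: 0.002
grasp_force: 1.0
```

```bash
python3 - <<'E'
from h import *
c=cam("wrist"); s=cam("side"); print(c["T"][:3,3],c["K"][0,0])
p,R=tool(); print(p, proj(c,[p,p-R[:,2]*.019]),proj(s,[p]))
u,v=proj(s,[p])[0].astype(int)
a=cv2.resize(s["pixels"][v-60:v+40,u-65:u+65],(390,300),interpolation=cv2.INTER_CUBIC)
b=cv2.resize(c["pixels"][100:,120:520],(400,300*380//300))[:300]
im=np.hstack([a,cv2.resize(c["pixels"],(400,300))]); cv2.imwrite("pics/both.png",cv2.cvtColor(cv2.convertScaleAbs(im,alpha=1.4),cv2.COLOR_RGB2BGR))
E
```

```text
[ 0.47410138 -0.18859222  0.17671681] 359.7972381818562
[ 0.44511159 -0.25342657  0.00523513] [[314.83644677 273.68006319]
 [315.03703437 289.51934401]] [[338.96607245 223.46572742]]
```

View pics/both.png

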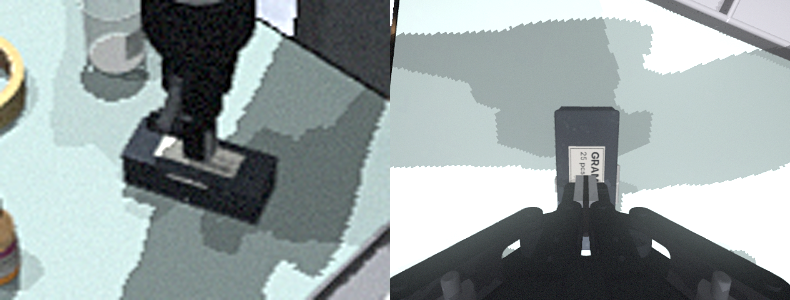

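Side view: the shut fingertips rest on top of the lid, about 25 mm higher than the reported TCP. I'll work out how far the tips stand behind it.

```bash
python3 - <<'E'
from h import *
c=cam("wrist"); p,R=tool(); g=cv2.cvtColor(c["pixels"],cv2.COLOR_RGB2GRAY)
print("rows",[(r,int(g[r,308]),int(g[r,316]),int(g[r,322])) for r in range(270,304,3)])
for d in(0,.01,.02,.03,.04): print(d,proj(c,[p+R[:,0]*.011-R[:,2]*d,p-R[:,0]*.011-R[:,2]*d])[:,1].round(1))
s=cam("side"); gs=cv2.cvtColor(s["pixels"],cv2.COLOR_RGB2GRAY)
print("side axis rows",[(d,proj(s,[p-R[:,2]*d])[0].round(1).tolist()) for d in(0,.01,.02,.03)]); print([(r,gs[r,336:344].tolist()) for r in range(208,228)])
o=bot.get_obs(); print(o["q"],o["joint_torque"])
E
```

```text
rows [(270, 156, 157, 156), (273, 157, 155, 141), (276, 117, 156, 104), (279, 140, 154, 76), (282, 93, 39, 92), (285, 96, 39, 89), (288, 95, 40, 93), (291, 89, 40, 87), (294, 87, 36, 90), (297, 85, 39, 92), (300, 87, 37, 92), (303, 80, 37, 90)]
0 [253.4 293.3]
0.01 [260.3 302.1]
0.02 [268.1 312. ]
0.03 [276.8 323.1]
0.04 [286.7 335.6]
side axis rows [(0, [339.0, 223.5]), (0.01, [339.0, 220.5]), (0.02, [338.9, 217.5]), (0.03, [338.9, 214.5])]
[(208, [7, 26, 5, 4, 18, 48, 64, 50]), (209, [8, 8, 1, 5, 4, 41, 64, 57]), (210, [17, 24, 19, 18, 7, 46, 68, 49]), (211, [17, 6, 7, 7, 14, 45, 66, 54]), (212, [16, 20, 16, 8, 5, 47, 61, 44]), (213, [11, 18, 17, 7, 12, 41, 60, 45]), (214, [15, 7, 5, 17, 17, 44, 59, 56]), (215, [18, 7, 0, 2, 4, 43, 58, 71]), (216, [74, 60, 37, 24, 19, 52, 60, 78]), (217, [91, 91, 90, 82, 55, 68, 67, 70]), (218, [37, 55, 77, 86, 91, 92, 78, 66]), (219, [33, 31, 32, 49, 68, 94, 104, 104]), (220, [30, 34, 35, 32, 16, 16, 41, 58]), (221, [25, 29, 28, 27, 25, 16, 16, 24]), (222, [49, 26, 30, 26, 24, 32, 31, 31]), (223, [118, 62, 43, 35, 30, 25, 24, 31]), (224, [46, 74, 94, 93, 73, 42, 27, 24]), (225, [8, 11, 28, 44, 80, 85, 35, 17]), (226, [19, 15, 19, 27, 14, 11, 20, 22]), (227, [27, 26, 24, 16, 16, 30, 20, 26])]
[ 0.58186387  0.51045024 -0.22996947  2.07482294  0.20557097  0.57710356
 -0.2269672 ] [ 2.19486264e-02 -4.90145624e+01 -1.65075794e+00 -1.62204391e+01
  1.01913334e-02  2.85330531e-02  5.89440816e-07]
```

Emit:
{"name": "jog_arm", "arguments": {
  "rows": [
    {"x": 0, "y": 0, "z": -8, "ax": 0, "ay": 0, "az": 0, "fingers": 80},
    {"x": 0, "y": 0, "z": 0, "ax": 0, "ay": 0, "az": 0, "fingers": 80},
    {"x": 0, "y": 0, "z": 0, "ax": 0, "ay": 0, "az": 0, "fingers": 80},
    {"x": 0, "y": 0, "z": 0, "ax": 0, "ay": 0, "az": 0, "fingers": 80},
    {"x": 0, "y": 0, "z": 0, "ax": 0, "ay": 0, "az": 0, "fingers": 80},
    {"x": 0, "y": 0, "z": 8, "ax": 0, "ay": 0, "az": 0, "fingers": 80},
    {"x": 0, "y": 0, "z": 8, "ax": 0, "ay": 0, "az": 0, "fingers": 80},
    {"x": 0, "y": 0, "z": 2, "ax": 0, "ay": 0, "az": 0, "fingers": 80}
  ]
}}

```text
t: 5.4
eef_pos: [0.4441, -0.2529, -0.0062]
tool_rot: [-0.001, 0.843, 0.538, -0.001]
contact_force: [0.4, 0.2, -0.6]
gripper_width: 0.938
grasp_force: 0.0
```

Emit:
{"name": "jog_arm", "arguments": {
  "rows": [
    {"x": 0, "y": 0, "z": 5, "ax": 0, "ay": 0, "az": 0, "fingers": 80},
    {"x": 0, "y": 0, "z": 5, "ax": 0, "ay": 0, "az": 0, "fingers": 80},
    {"x": 0, "y": 0, "z": 3, "ax": 0, "ay": 0, "az": 0, "fingers": 80},
    {"x": 0, "y": 0, "z": 3, "ax": 0, "ay": 0, "az": 0, "fingers": 80},
    {"x": 0, "y": 0, "z": 2, "ax": 0, "ay": 0, "az": 0, "fingers": 80},
    {"x": 0, "y": 0, "z": 0, "ax": 0, "ay": 0, "az": 0, "fingers": 80},
    {"x": 0, "y": 0, "z": 0, "ax": 0, "ay": 0, "az": 0, "fingers": 80},
    {"x": 0, "y": 0, "z": 0, "ax": 0, "ay": 0, "az": 0, "fingers": 80}
  ]
}}

```text
t: 6.2
eef_pos: [0.4452, -0.2534, -0.0226]
tool_rot: [0.0, 0.843, 0.538, 0.0]
contact_force: [-0.3, -0.8, 0.8]
gripper_width: 0.936
grasp_force: 0.0
```

Emit:
{"name": "jog_arm", "arguments": {
  "rows": [
    {"x": 0, "y": 0, "z": 0, "ax": 0, "ay": 0, "az": 0, "fingers": 20},
    {"x": 0, "y": 0, "z": 0, "ax": 0, "ay": 0, "az": 0, "fingers": 20},
    {"x": 0, "y": 0, "z": 0, "ax": 0, "ay": 0, "az": 0, "fingers": 20},
    {"x": 0, "y": 0, "z": 0, "ax": 0, "ay": 0, "az": 0, "fingers": 20},
    {"x": 0, "y": 0, "z": 0, "ax": 0, "ay": 0, "az": 0, "fingers": 20},
    {"x": 0, "y": 0, "z": 0, "ax": 0, "ay": 0, "az": 0, "fingers": 20},
    {"x": 0, "y": 0, "z": 0, "ax": 0, "ay": 0, "az": 0, "fingers": 20},
    {"x": 0, "y": 0, "z": 0, "ax": 0, "ay": 0, "az": 0, "fingers": 20}
  ],
  "force": 40
}}

```text
t: 7.0
eef_pos: [0.4451, -0.2534, -0.0225]
tool_rot: [0.0, 0.843, 0.538, 0.0]
contact_force: [-1.1, 1.2, 5.4]
gripper_width: 0.477
grasp_force: 40.4
```

Emit:
{"name": "jog_arm", "arguments": {
  "rows": [
    {"x": 0, "y": 0, "z": -10, "ax": 0, "ay": 0, "az": 0, "fingers": 20},
    {"x": 0, "y": 0, "z": -20, "ax": 0, "ay": 0, "az": 0, "fingers": 20},
    {"x": 0, "y": 0, "z": -30, "ax": 0, "ay": 0, "az": 0, "fingers": 20},
    {"x": 0, "y": 0, "z": -30, "ax": 0, "ay": 0, "az": 0, "fingers": 20},
    {"x": 0, "y": 0, "z": 0, "ax": 0, "ay": 0, "az": 7, "fingers": 20},
    {"x": 0, "y": 0, "z": 0, "ax": 0, "ay": 0, "az": 7, "fingers": 20},
    {"x": 0, "y": 0, "z": 0, "ax": 0, "ay": 0, "az": 6, "fingers": 20},
    {"x": 0, "y": 0, "z": 0, "ax": 0, "ay": 0, "az": 0, "fingers": 20}
  ]
}}

```text
t: 7.8
eef_pos: [0.445, -0.2533, 0.0676]
tool_rot: [0.0, 0.924, 0.383, 0.0]
contact_force: [-0.7, -0.3, -1.3]
gripper_width: 0.483
grasp_force: 40.7
```

```bash
python3 - <<'E'
from h import *
go(.508,-.0315,.065,45.1)
o=bot.get_obs(); print(o["gripper_width"],o["grasp_force"],o["contact_force"],np.round(o["q"],2))
E
```

```text
tcp [ 0.445  -0.2533  0.0676] theta 45.07 shift mm (now axes) [ 201.5 -112.     2.6] turn deg [ 0.02  0.   -0.03] t 7.8
0.482518123255449 40.713289976119995 [-0.72331347 -0.29570743 -1.28946531] [ 0.54  0.4  -0.18  2.05  0.11  0.7  -0.49]
```

Emit:
{"name": "jog_arm", "arguments": {
  "rows": [
    {"x": 20, "y": -11, "z": 0, "ax": 0, "ay": 0, "az": 0, "fingers": 20},
    {"x": 32, "y": -18, "z": 0, "ax": 0, "ay": 0, "az": 0, "fingers": 20},
    {"x": 35, "y": -20, "z": 0, "ax": 0, "ay": 0, "az": 0, "fingers": 20},
    {"x": 35, "y": -20, "z": 0, "ax": 0, "ay": 0, "az": 0, "fingers": 20},
    {"x": 35, "y": -20, "z": 0, "ax": 0, "ay": 0, "az": 0, "fingers": 20},
    {"x": 28, "y": -15, "z": 0, "ax": 0, "ay": 0, "az": 0, "fingers": 20},
    {"x": 16, "y": -8, "z": 0, "ax": 0, "ay": 0, "az": 0, "fingers": 20},
    {"x": 0, "y": 0, "z": 0, "ax": 0, "ay": 0, "az": 0, "fingers": 20}
  ]
}}

```text
t: 8.6
eef_pos: [0.5085, -0.0284, 0.0675]
tool_rot: [-0.001, 0.922, 0.387, 0.001]
contact_force: [-0.1, -0.6, -1.6]
gripper_width: 0.481
grasp_force: 40.7
```

```bash
python3 - <<'E'
from h import *
go(.508,-.0315,-.0175,45.1)
c=cam("wrist"); save(c,"w4")
E
```

```text
tcp [ 0.5085 -0.0284  0.0675] theta 45.58 shift mm (now axes) [-2.7  1.8 85. ] turn deg [-0.02 -0.11  0.48] t 8.6
```

View pics/w4.png

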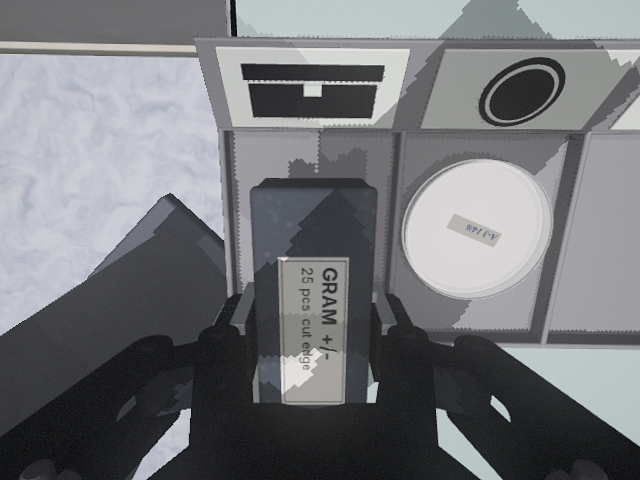

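Over the correct compartment (card with lid and clasp at (312,90)). Back corners of the compartment are at about (231,132) and (396,132).

```bash
python3 - <<'E'
from h import *
c=cam("wrist"); P=onplane(c,[(231,132),(396,132),(575,136)],.018); e=P[0]-P[2]; e/=np.linalg.norm(e)
x=np.array([e[1],-e[0]]); m=(P[0]+P[1])[:2]/2-.07*x
print(P.round(4).tolist(),[np.linalg.norm(P[i+1]-P[i]) for i in(0,1)],"yaw",np.degrees(np.arctan2(x[1],x[0])),"slot box",m,"drop",m-.216*e[:2])
go(m[0],m[1],-.0175,45.1)
E
```

```text
[[0.5212, 0.0529, 0.018], [0.5904, -0.0153, 0.018], [0.6632, -0.0908, 0.018]] [np.float64(0.09720144678080021), np.float64(0.10479353713685308)] yaw 44.65142989956537 slot box [ 0.50602866 -0.03037859] drop [ 0.65783171 -0.18404002]
tcp [ 0.5072 -0.0323  0.0672] theta 45.24 shift mm (now axes) [ 0.6 -2.2 84.7] turn deg [-0.    0.04  0.14] t 8.7
```

Emit:
{"name": "jog_arm", "arguments": {
  "rows": [
    {"x": 0, "y": -1, "z": 15, "ax": 0, "ay": 0, "az": 0, "fingers": 20},
    {"x": 0, "y": -1, "z": 20, "ax": 0, "ay": 0, "az": 0, "fingers": 20},
    {"x": 0, "y": 0, "z": 20, "ax": 0, "ay": 0, "az": 0, "fingers": 20},
    {"x": 0, "y": 0, "z": 15, "ax": 0, "ay": 0, "az": 0, "fingers": 20},
    {"x": 0, "y": 0, "z": 7, "ax": 0, "ay": 0, "az": 0, "fingers": 20},
    {"x": 0, "y": 0, "z": 5, "ax": 0, "ay": 0, "az": 0, "fingers": 20},
    {"x": 0, "y": 0, "z": 3, "ax": 0, "ay": 0, "az": 0, "fingers": 20},
    {"x": 0, "y": 0, "z": 0, "ax": 0, "ay": 0, "az": 0, "fingers": 20}
  ]
}}

```text
t: 9.5
eef_pos: [0.5063, -0.0309, -0.0176]
tool_rot: [0.0, 0.924, 0.383, 0.0]
contact_force: [0.3, 0.0, -1.3]
gripper_width: 0.48
grasp_force: 40.7
```

Emit:
{"name": "jog_arm", "arguments": {
  "rows": [
    {"x": 0, "y": 0, "z": 1, "ax": 0, "ay": 0, "az": 0, "fingers": 45},
    {"x": 0, "y": 0, "z": 0, "ax": 0, "ay": 0, "az": 0, "fingers": 45},
    {"x": 0, "y": 0, "z": 0, "ax": 0, "ay": 0, "az": 0, "fingers": 58},
    {"x": 0, "y": 0, "z": 0, "ax": 0, "ay": 0, "az": 0, "fingers": 58},
    {"x": 0, "y": 0, "z": 0, "ax": 0, "ay": 0, "az": 0, "fingers": 58},
    {"x": 0, "y": 0, "z": -10, "ax": 0, "ay": 0, "az": 0, "fingers": 58},
    {"x": 0, "y": 0, "z": -20, "ax": 0, "ay": 0, "az": 0, "fingers": 58},
    {"x": 0, "y": 0, "z": -40, "ax": 0, "ay": 0, "az": 0, "fingers": 58}
  ]
}}

```text
t: 10.3
eef_pos: [0.504, -0.0305, 0.0506]
tool_rot: [-0.001, 0.923, 0.384, -0.002]
contact_force: [-0.1, -0.6, -0.8]
gripper_width: 0.674
grasp_force: 0.0
```

Emit:
{"name": "jog_arm", "arguments": {
  "rows": [
    {"x": 0, "y": 0, "z": -40, "ax": 0, "ay": 0, "az": 0, "fingers": 70},
    {"x": -20, "y": 20, "z": -30, "ax": 0, "ay": 0, "az": 0, "fingers": 70},
    {"x": -33, "y": 34, "z": -5, "ax": 0, "ay": 0, "az": 0, "fingers": 70},
    {"x": -33, "y": 34, "z": 0, "ax": 0, "ay": 0, "az": 0, "fingers": 70},
    {"x": -33, "y": 34, "z": 0, "ax": 0, "ay": 0, "az": 0, "fingers": 70},
    {"x": -33, "y": 34, "z": 0, "ax": 0, "ay": 0, "az": 0, "fingers": 70},
    {"x": -33, "y": 34, "z": 0, "ax": 0, "ay": 0, "az": 0, "fingers": 70},
    {"x": -20, "y": 20, "z": 0, "ax": 0, "ay": 0, "az": 0, "fingers": 70}
  ]
}}

```text
t: 11.1
eef_pos: [0.5091, -0.3286, 0.1271]
tool_rot: [0.001, 0.924, 0.382, -0.0]
contact_force: [-0.1, -0.1, 0.8]
gripper_width: 0.821
grasp_force: 0.0
```

```bash
python3 - <<'E'
from h import *
go(.512,-.399,.12,45.1)
c=cam("wrist"); print(proj(c,[(.512,-.399,.1),(.512,-.399,.03)]))
hsv=cv2.cvtColor(c["pixels"],cv2.COLOR_RGB2HSV).astype(int)
m=((hsv[...,0]>5)&(hsv[...,0]<20)&(hsv[...,1]>110)&(hsv[...,2]>40)).astype(np.uint8)
n,l,st,ce=cv2.connectedComponentsWithStats(m)
for i in range(1,n):
    if st[i,4]>60: print(st[i],ce[i].round(1))
save(c,"w5")
s=cam("top"); hsv=cv2.cvtColor(s["pixels"],cv2.COLOR_RGB2HSV); 
q=s["pixels"][60:290,90:330]; w=c["pixels"]
im=np.hstack([cv2.resize(q,(400,383)),cv2.resize(w,(400,300))[:300].repeat(1,0) if 0 else cv2.copyMakeBorder(cv2.resize(w,(400,300)),0,83,0,0,cv2.BORDER_CONSTANT)])
cv2.imwrite("pics/c2.png",cv2.cvtColor(cv2.convertScaleAbs(im,alpha=1.4),cv2.COLOR_RGB2BGR))
E
```

```text
tcp [ 0.5091 -0.3286  0.1271] theta 44.89 shift mm (now axes) [-47.6  51.9   7.2] turn deg [ 0.09  0.06 -0.21] t 11.1
[[397.78312312 327.64922276]
 [378.01496406 281.68585621]]
[362 265  33  20 448] [379.2 274.3]
```

View pics/c2.png

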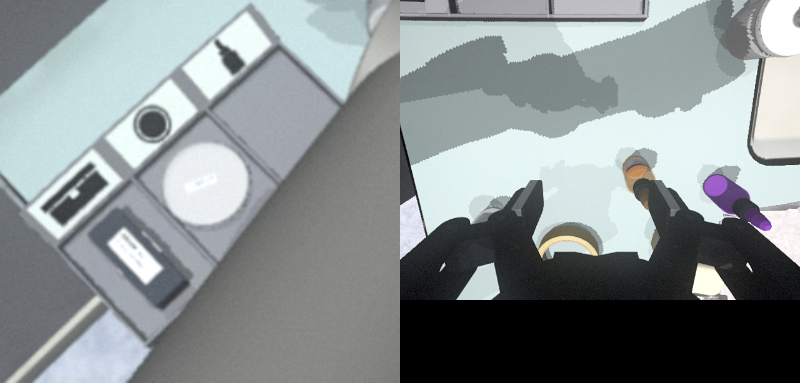

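The slide box lies well in its compartment (left panel, (140,258)). The amber bottle is ahead at (637,170) in the right panel, and the purple one at (718,187) stays clear of the fingers.

Emit:
{"name": "jog_arm", "arguments": {
  "rows": [
    {"x": -24, "y": 26, "z": 0, "ax": 0, "ay": 0, "az": 0, "fingers": 65},
    {"x": -24, "y": 27, "z": 0, "ax": 0, "ay": 0, "az": 0, "fingers": 65},
    {"x": 0, "y": 0, "z": 0, "ax": 0, "ay": 0, "az": 0, "fingers": 65},
    {"x": 0, "y": 0, "z": 20, "ax": 0, "ay": 0, "az": 0, "fingers": 65},
    {"x": 0, "y": 0, "z": 25, "ax": 0, "ay": 0, "az": 0, "fingers": 65},
    {"x": 0, "y": 0, "z": 25, "ax": 0, "ay": 0, "az": 0, "fingers": 65},
    {"x": 0, "y": 0, "z": 15, "ax": 0, "ay": 0, "az": 0, "fingers": 65},
    {"x": 0, "y": 0, "z": 0, "ax": 0, "ay": 0, "az": 0, "fingers": 65}
  ]
}}

```text
t: 12.0
eef_pos: [0.5127, -0.3933, 0.0393]
tool_rot: [-0.002, 0.923, 0.384, -0.001]
contact_force: [-0.7, 1.0, -0.0]
gripper_width: 0.759
grasp_force: 0.0
```

```bash
python3 - <<'E'
from h import *
go(.5115,-.400,.003,45.1)
c=cam("wrist"); print(proj(c,[(.5115,-.400,.1),(.5115,-.400,.03)])); save(c,"w6")
print(bot.get_obs()["contact_force"])
E
```

```text
tcp [ 0.5127 -0.3933  0.0393] theta 45.17 shift mm (now axes) [-5.6  4.  36.3] turn deg [-0.25  0.02  0.07] t 12.0
[[325.26708061 353.51959063]
 [321.62127019 276.07880026]]
[-0.10425819  0.84612309  0.49053077]
```

View pics/w6.png

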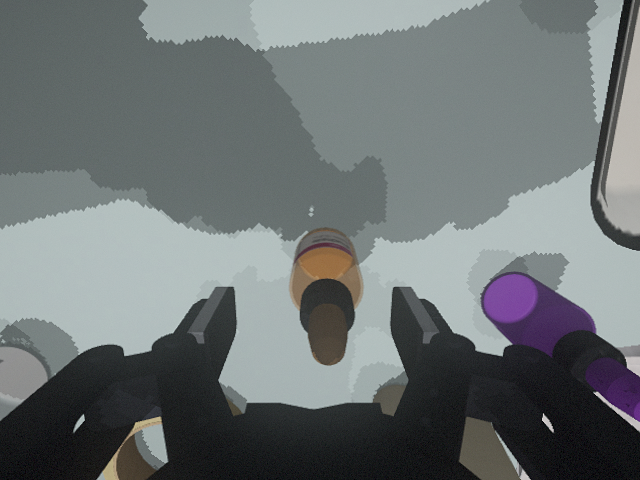

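The bottle stands between the open fingers, bulb at (328,350), body at (326,265), as predicted. I'll descend and grip.

Emit:
{"name": "jog_arm", "arguments": {
  "rows": [
    {"x": -5, "y": 5, "z": 0, "ax": 0, "ay": 0, "az": 0, "fingers": 65},
    {"x": 0, "y": 0, "z": 10, "ax": 0, "ay": 0, "az": 0, "fingers": 65},
    {"x": 0, "y": 0, "z": 10, "ax": 0, "ay": 0, "az": 0, "fingers": 65},
    {"x": 0, "y": 0, "z": 8, "ax": 0, "ay": 0, "az": 0, "fingers": 65},
    {"x": 0, "y": 0, "z": 4, "ax": 0, "ay": 0, "az": 0, "fingers": 65},
    {"x": 0, "y": 0, "z": 2, "ax": 0, "ay": 0, "az": 0, "fingers": 65},
    {"x": 0, "y": 0, "z": 0, "ax": 0, "ay": 0, "az": 0, "fingers": 65},
    {"x": 0, "y": 0, "z": 0, "ax": 0, "ay": 0, "az": 0, "fingers": 65}
  ]
}}

```text
t: 12.85
eef_pos: [0.5142, -0.4025, 0.0074]
tool_rot: [0.0, 0.923, 0.384, 0.0]
contact_force: [-0.3, -0.2, -0.4]
gripper_width: 0.761
grasp_force: 0.0
```

Emit:
{"name": "jog_arm", "arguments": {
  "rows": [
    {"x": 0, "y": 0, "z": 0, "ax": 0, "ay": 0, "az": 0, "fingers": 10},
    {"x": 0, "y": 0, "z": 0, "ax": 0, "ay": 0, "az": 0, "fingers": 10},
    {"x": 0, "y": 0, "z": 0, "ax": 0, "ay": 0, "az": 0, "fingers": 10},
    {"x": 0, "y": 0, "z": 0, "ax": 0, "ay": 0, "az": 0, "fingers": 10},
    {"x": 0, "y": 0, "z": 0, "ax": 0, "ay": 0, "az": 0, "fingers": 10},
    {"x": 0, "y": 0, "z": 0, "ax": 0, "ay": 0, "az": 0, "fingers": 10},
    {"x": 0, "y": 0, "z": 0, "ax": 0, "ay": 0, "az": 0, "fingers": 10},
    {"x": 0, "y": 0, "z": 0, "ax": 0, "ay": 0, "az": 0, "fingers": 10}
  ],
  "force": 25
}}

```text
t: 13.65
eef_pos: [0.5142, -0.4025, 0.0076]
tool_rot: [0.0, 0.923, 0.384, 0.0]
contact_force: [-0.7, 1.3, 5.3]
gripper_width: 0.411
grasp_force: 25.1
```

Emit:
{"name": "jog_arm", "arguments": {
  "rows": [
    {"x": 0, "y": 0, "z": -3, "ax": 0, "ay": 0, "az": 0, "fingers": 10},
    {"x": 0, "y": 0, "z": -7, "ax": 0, "ay": 0, "az": 0, "fingers": 10},
    {"x": 0, "y": 0, "z": -10, "ax": 0, "ay": 0, "az": 0, "fingers": 10},
    {"x": 0, "y": 0, "z": -10, "ax": 0, "ay": 0, "az": 0, "fingers": 10},
    {"x": 0, "y": 0, "z": -10, "ax": 0, "ay": 0, "az": 0, "fingers": 10},
    {"x": 0, "y": 0, "z": -5, "ax": 0, "ay": 0, "az": 0, "fingers": 10},
    {"x": 0, "y": 0, "z": 0, "ax": 0, "ay": 0, "az": 0, "fingers": 10},
    {"x": 0, "y": 0, "z": 0, "ax": 0, "ay": 0, "az": 0, "fingers": 10}
  ]
}}

```text
t: 14.45
eef_pos: [0.5138, -0.4024, 0.0522]
tool_rot: [0.0, 0.923, 0.384, -0.0]
contact_force: [0.2, -0.7, -1.3]
gripper_width: 0.414
grasp_force: 25.0
```

```bash
python3 - <<'E'
from h import *
go(.6595,-.184,.085,45)
p,R=tool()
for n in("wrist","side"):
    c=cam(n); hsv=cv2.cvtColor(c["pixels"],cv2.COLOR_RGB2HSV).astype(int)
    m=((hsv[...,0]>5)&(hsv[...,0]<20)&(hsv[...,1]>110)&(hsv[...,2]>40)).astype(np.uint8); m=cv2.morphologyEx(m,3,np.ones((5,5)))
    k,l,st,ce=cv2.connectedComponentsWithStats(m)
    print(n,[(st[i].tolist(),ce[i].round(1).tolist()) for i in range(1,k) if st[i,4]>80],"axis z=.045,.075,.105 lifted",proj(c,[(p[0],p[1],z) for z in(.045,.075,.105)]).round(1).tolist())
o=bot.get_obs();print(o["gripper_width"],o["grasp_force"],o["contact_force"])
E
```

```text
tcp [ 0.5138 -0.4024  0.0522] theta 45.12 shift mm (now axes) [257.5 -50.9 -32.8] turn deg [0.   0.   0.12] t 14.45
wrist [([286, 264, 55, 31, 1108], [312.3, 280.0]), ([270, 293, 4, 34, 93], [271.2, 309.9]), ([314, 391, 22, 15, 198], [324.2, 398.9])] axis z=.045,.075,.105 lifted [[314.6, 267.9], [314.8, 292.4], [315.2, 327.6]]
side [([521, 75, 18, 24, 266], [528.9, 85.7]), ([260, 219, 16, 26, 178], [266.7, 231.5])] axis z=.045,.075,.105 lifted [[267.2, 239.4], [265.3, 230.1], [263.4, 220.4]]
0.4072875717411416 25.04583952948451 [-0.05362061 -0.28307126 -0.37914465]
```

Emit:
{"name": "jog_arm", "arguments": {
  "rows": [
    {"x": 0, "y": 0, "z": -20, "ax": 0, "ay": 0, "az": 0, "fingers": 10},
    {"x": 15, "y": -3, "z": -13, "ax": 0, "ay": 0, "az": 0, "fingers": 10},
    {"x": 35, "y": -7, "z": 0, "ax": 0, "ay": 0, "az": 0, "fingers": 10},
    {"x": 40, "y": -8, "z": 0, "ax": 0, "ay": 0, "az": 0, "fingers": 10},
    {"x": 42, "y": -8, "z": 0, "ax": 0, "ay": 0, "az": 0, "fingers": 10},
    {"x": 42, "y": -8, "z": 0, "ax": 0, "ay": 0, "az": 0, "fingers": 10},
    {"x": 40, "y": -8, "z": 0, "ax": 0, "ay": 0, "az": 0, "fingers": 10},
    {"x": 25, "y": -5, "z": 0, "ax": 0, "ay": 0, "az": 0, "fingers": 10}
  ]
}}

```text
t: 15.35
eef_pos: [0.6519, -0.1936, 0.0855]
tool_rot: [-0.001, 0.923, 0.386, 0.001]
contact_force: [0.2, 0.1, -0.2]
gripper_width: 0.41
grasp_force: 25.2
```

Emit:
{"name": "jog_arm", "arguments": {
  "rows": [
    {"x": 10, "y": -3, "z": 0, "ax": 0, "ay": 0, "az": 0, "fingers": 10},
    {"x": 0, "y": 0, "z": 0, "ax": 0, "ay": 0, "az": 0, "fingers": 10},
    {"x": 0, "y": 0, "z": 0, "ax": 0, "ay": 0, "az": 0, "fingers": 10},
    {"x": 0, "y": 0, "z": 0, "ax": 0, "ay": 0, "az": 0, "fingers": 10},
    {"x": 0, "y": 0, "z": 0, "ax": 0, "ay": 0, "az": 0, "fingers": 10},
    {"x": 0, "y": 0, "z": 0, "ax": 0, "ay": 0, "az": 0, "fingers": 10},
    {"x": 0, "y": 0, "z": 0, "ax": 0, "ay": 0, "az": 0, "fingers": 10},
    {"x": 0, "y": 0, "z": 0, "ax": 0, "ay": 0, "az": 0, "fingers": 10}
  ]
}}

```text
t: 16.15
eef_pos: [0.6542, -0.191, 0.0853]
tool_rot: [0.0, 0.924, 0.383, 0.0]
contact_force: [0.2, 0.2, -1.0]
gripper_width: 0.412
grasp_force: 25.2
```

```bash
python3 - <<'E'
from h import *
go(.6595,-.184,.013,45)
p,R=tool()
c=cam("side"); hsv=cv2.cvtColor(c["pixels"],cv2.COLOR_RGB2HSV).astype(int)
m=((hsv[...,0]>5)&(hsv[...,0]<20)&(hsv[...,1]>110)&(hsv[...,2]>40)).astype(np.uint8); m=cv2.morphologyEx(m,3,np.ones((5,5)))
k,l,st,ce=cv2.connectedComponentsWithStats(m)
print([(st[i].tolist(),ce[i].round(1).tolist()) for i in range(1,k) if st[i,4]>80],"axis",proj(c,[(p[0],p[1],z) for z in(.078,.108,.138)]).round(1).tolist())
o=bot.get_obs();print(o["gripper_width"],o["grasp_force"],o["contact_force"])
E
```

```text
tcp [ 0.6542 -0.191   0.0853] theta 45.09 shift mm (now axes) [ 8.7 -1.2 72.3] turn deg [ 0.   -0.    0.09] t 16.15
[([520, 75, 19, 24, 276], [528.8, 86.0]), ([371, 265, 21, 28, 243], [382.2, 280.3])] axis [[378.5, 285.4], [379.5, 276.2], [380.7, 266.4]]
0.40881276971268604 25.188156222284306 [-0.77362088  0.67817217 -1.04517776]
```

Emit:
{"name": "jog_arm", "arguments": {
  "rows": [
    {"x": 4, "y": -1, "z": 15, "ax": 0, "ay": 0, "az": 0, "fingers": 10},
    {"x": 0, "y": 0, "z": 18, "ax": 0, "ay": 0, "az": 0, "fingers": 10},
    {"x": 0, "y": 0, "z": 15, "ax": 0, "ay": 0, "az": 0, "fingers": 10},
    {"x": 0, "y": 0, "z": 10, "ax": 0, "ay": 0, "az": 0, "fingers": 10},
    {"x": 0, "y": 0, "z": 7, "ax": 0, "ay": 0, "az": 0, "fingers": 10},
    {"x": 0, "y": 0, "z": 4, "ax": 0, "ay": 0, "az": 0, "fingers": 10},
    {"x": 0, "y": 0, "z": 3, "ax": 0, "ay": 0, "az": 0, "fingers": 10},
    {"x": 0, "y": 0, "z": 0, "ax": 0, "ay": 0, "az": 0, "fingers": 10}
  ]
}}

```text
t: 17.0
eef_pos: [0.6564, -0.1873, 0.0132]
tool_rot: [0.0, 0.924, 0.384, 0.0]
contact_force: [0.4, 0.4, -0.8]
gripper_width: 0.411
grasp_force: 25.2
```

Emit:
{"name": "jog_arm", "arguments": {
  "rows": [
    {"x": 0, "y": 0, "z": 1, "ax": 0, "ay": 0, "az": 0, "fingers": 10},
    {"x": 0, "y": 0, "z": 0.5, "ax": 0, "ay": 0, "az": 0, "fingers": 10},
    {"x": 0, "y": 0, "z": 0, "ax": 0, "ay": 0, "az": 0, "fingers": 10},
    {"x": 0, "y": 0, "z": 0, "ax": 0, "ay": 0, "az": 0, "fingers": 10},
    {"x": 0, "y": 0, "z": 0, "ax": 0, "ay": 0, "az": 0, "fingers": 10},
    {"x": 0, "y": 0, "z": 0, "ax": 0, "ay": 0, "az": 0, "fingers": 10},
    {"x": 0, "y": 0, "z": 0, "ax": 0, "ay": 0, "az": 0, "fingers": 10},
    {"x": 0, "y": 0, "z": 0, "ax": 0, "ay": 0, "az": 0, "fingers": 10}
  ]
}}

```text
t: 17.8
eef_pos: [0.6564, -0.1872, 0.0118]
tool_rot: [0.0, 0.924, 0.384, 0.0]
contact_force: [0.5, 0.4, 0.3]
gripper_width: 0.41
grasp_force: 25.2
```

Contact is just starting at the expected height. I'll open slowly, then rise.

Emit:
{"name": "jog_arm", "arguments": {
  "rows": [
    {"x": 0, "y": 0, "z": 0.5, "ax": 0, "ay": 0, "az": 0, "fingers": 36},
    {"x": 0, "y": 0, "z": 0, "ax": 0, "ay": 0, "az": 0, "fingers": 38},
    {"x": 0, "y": 0, "z": 0, "ax": 0, "ay": 0, "az": 0, "fingers": 42},
    {"x": 0, "y": 0, "z": 0, "ax": 0, "ay": 0, "az": 0, "fingers": 48},
    {"x": 0, "y": 0, "z": 0, "ax": 0, "ay": 0, "az": 0, "fingers": 60},
    {"x": 0, "y": 0, "z": 0, "ax": 0, "ay": 0, "az": 0, "fingers": 60},
    {"x": 0, "y": 0, "z": 0, "ax": 0, "ay": 0, "az": 0, "fingers": 60},
    {"x": 0, "y": 0, "z": 0, "ax": 0, "ay": 0, "az": 0, "fingers": 60}
  ]
}}

```text
t: 18.6
eef_pos: [0.6563, -0.1872, 0.0112]
tool_rot: [-0.0, 0.923, 0.384, -0.0]
contact_force: [0.5, -0.1, -0.3]
gripper_width: 0.697
grasp_force: 0.0
```

Emit:
{"name": "jog_arm", "arguments": {
  "rows": [
    {"x": 0, "y": 0, "z": -10, "ax": 0, "ay": 0, "az": 0, "fingers": 60},
    {"x": 0, "y": 0, "z": -20, "ax": 0, "ay": 0, "az": 0, "fingers": 60},
    {"x": 0, "y": 0, "z": -30, "ax": 0, "ay": 0, "az": 0, "fingers": 60},
    {"x": 0, "y": 0, "z": -30, "ax": 0, "ay": 0, "az": 0, "fingers": 60},
    {"x": 0, "y": 0, "z": -30, "ax": 0, "ay": 0, "az": 0, "fingers": 60},
    {"x": 0, "y": 0, "z": -20, "ax": 0, "ay": 0, "az": 0, "fingers": 60},
    {"x": 0, "y": 0, "z": 0, "ax": 0, "ay": 0, "az": 0, "fingers": 60},
    {"x": 0, "y": 0, "z": 0, "ax": 0, "ay": 0, "az": 0, "fingers": 60}
  ]
}}

```text
t: 19.4
eef_pos: [0.6564, -0.1873, 0.1518]
tool_rot: [0.0, 0.924, 0.384, 0.0]
contact_force: [0.1, 0.7, -0.7]
gripper_width: 0.703
grasp_force: 0.0
```

```bash
python3 - <<'E'
from h import *
p,R=tool(); print(p)
for n in("side","wrist"):
    c=cam(n); hsv=cv2.cvtColor(c["pixels"],cv2.COLOR_RGB2HSV).astype(int)
    m=((hsv[...,0]>5)&(hsv[...,0]<20)&(hsv[...,1]>100)&(hsv[...,2]>40)).astype(np.uint8); m=cv2.morphologyEx(m,3,np.ones((5,5)))
    k,l,st,ce=cv2.connectedComponentsWithStats(m)
    print(n,[(st[i].tolist(),ce[i].round(1).tolist()) for i in range(1,k) if st[i,4]>60],"expected base,collar,tip",proj(c,[(.6564,-.1872,z) for z in(.004,.034,.064,.106)]).round(1).tolist())
    d=(hsv[...,1]>100)&(hsv[...,0]>120)&(hsv[...,0]<150)&(hsv[...,2]>40); print("purple",np.argwhere(d).mean(0)[::-1])
    if n=="side": # dark box pixels centroid
        b=(hsv[180:300,350:500,2]<70); 
E
```

```text
[ 0.65640317 -0.18725649  0.15181722]
side [([521, 75, 18, 24, 265], [528.9, 85.7]), ([379, 276, 8, 12, 81], [382.5, 281.8]), ([371, 288, 20, 26, 312], [379.2, 300.1])] expected base,collar,tip [[378.1, 307.0], [379.1, 299.0], [380.2, 290.5], [381.8, 277.8]]
purple [215.97031963 270.76484018]
wrist [([290, 197, 46, 40, 869], [312.6, 211.3]), ([304, 228, 18, 22, 172], [311.6, 241.3])] expected base,collar,tip [[314.7, 210.4], [314.8, 218.2], [314.9, 227.8], [315.2, 245.3]]
purple [471.93785311 459.80451977]
```

The bottle's body and bulb line up with the expected upright axis in both views, so it is standing in its compartment. The arm is clear, so I'm handing in.

```bash
python3 -c "
from station import bot
print(bot.hand_in())"
```

```text
the job is handed in; nothing more can be done
None
```

The slide box and the dropper bottle are each in the compartment whose card pictures them, and the job was handed in at about 19.5 s; no verdict came back.

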